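# Free the sprung cap from a ball-stitching stand

## Robot

A 7-joint arm with a two-finger parallel gripper is mounted at the origin on the work surface. World frame = base frame: x ahead of the robot, y to its left, z up, the work surface at z = 0. Lengths are in m, angles in rad, forces in N, time in s.
With the tool pointing down it reaches from about 0.4 to 0.85 m from the base axis. Payload 10.4 kg.
Tool frame: the origin (TCP) lies midway between the tips of the shut fingers; the grasp point (between the pads) lies 19 mm behind it; z points along the fingers, y is the line along which they close (so a half turn about z gives the same grasp; the last joint's range is limited). The gripper opens to 85 mm and grips with 20 to 120 N. Pads are 22 mm wide; open, the fingers measure 114 mm over their backs; the gripper's body (76 mm by 85 mm) begins 54 mm behind the grasp point. The pads swing forward as they close: fully open they stand 13 mm farther back than shut.
Start: joints at [1.247, 0.332, -0.065, 1.46, 0.022, 1.35, -0.088], TCP at [0.185, -0.597, 0.231] pointing down, gripper open.
Joint ranges: [-2.6, 2.6], [-0.5, 2.12], [-1.47, 1.34], [0.16, 2.42], [-1.27, 4.41], [0.06, 2.06], [-2.6, 2.6]. Speed limits (rad/s): [2.22, 2.22, 2.79, 2.79, 3.14, 3.14, 3.14].

## Interface

Orientations are given as a unit quaternion [x, y, z, w].
In Python, from workcell import get_obs, camera, camera_params, hand_in gives the robot as it stands.
- The arm moves only by the tool carry_out, never from a script. Its argument "commands" is a list that holds one entry, the list of rows, each a list of 6 numbers: the shift along the tool's x, y, z in units of 40 mm (1.0 is 40 mm), then the turn, a rotation vector about the tool's x, y, z in units of 6 degrees (1.0 is 6 degrees). In form: [[[x, y, z, ax, ay, az], ...]]. A call has 1 to 20 rows; each row shifts and turns the commanded pose from where the row before left it, along the tool's axes as they then stand; what a row does not reach is not made up. A row lasts 1/12 s, in which the tool goes at most 41.7 mm and 7.16 degrees, less where a joint would pass 70% of its speed; a pose out of reach is approached as far as the arm can. A call is refused whole if a number of a shift passes 1 or a number of a turn 1, either way. A call with a gripper value outside its range is refused whole. "hand" is the closure, from -1 (fully open) to 1 (shut), set as the call begins (left out, the last holds). The fingers move at their own pace and stop on an object; "force" is the grip in N (left out, the last holds). Time passes only in rows, so rows that do not move let the fingers close. It gives the time, the measured TCP pose, the force, the opening and the grip force at its end, in the units of the state.
- get_obs(): the state, without advancing time (a new reading comes with each control period).
- camera(name): name is "scene" or "top" or "wrist"; returns the picture (384x512x3 uint8, red, green, blue); there is no depth.
- camera_params(name): a dict with "mtx" (3x3 intrinsics, pixels), "R" (3x3) and "t" (3): a world point X has camera coordinates R X + t. Camera axes: x right, y down, z forward; pixel columns grow to the right and rows downward; lengths in m; the calibration is good to about 2 mm. The wrist camera is an equidistant fisheye: a pixel r from the principal point sees the ray r / f radians off the axis. A picture is of the moment at which its call begins: read the wrist's pose just before it. camera_params takes no time and is no camera call; for the wrist camera it gives the pose at the moment of the call.
- hand_in(): hands the job in; it is judged then, once.
The state is a dict: "clock": time; "joint_pos": joint angles; "joint_velocities": joint speeds; "tau": joint torques, N m; "position": TCP position; "ee_rot": TCP orientation; "ft_force": force on the tool from outside, world axes, zero at the start; "torque": the same for the moment, N m; "grip_width": opening from 0.0 (shut) to 1.0 (fully open); "grasp_force": force on a finger pad.
Only numpy, scipy, OpenCV 4.12 (cv2) and the standard library are available. Lean on these libraries where they do the work, as an engineer would, in place of code of your own. Each camera call takes 0.05 s, during which the arm holds its last target. There are 200 camera calls.

## Task

The green stitching stand is due for service: gently push its sprung cap down until you feel it bottom, twist it anticlockwise (seen from above) past its catch until it comes free, and lift it off. Set it down gently, standing upright, in the empty compartment of the grey tray. Never force the cap, and leave the other things where they are.

Things in the scene. Friction and masses are not known exactly. Their poses are not given: they have to be found in the camera images.
- stand: Green steel stitching stand fixed to the bench: square base plate 130 x 130 x 6 mm, round column 76 mm across and 158 mm tall with a steel mouth on top, a short side rod with a 28 mm ball at 35 mm height along its +x. Origin: centre of the underside; z up. More than 22 N of contact force between cap and stand, by pushing or by twisting, damages them.
- mouth (a point): Point on the column's axis at the lip's top face, 158 mm over the bench; axes as the stand's, x along the slots. The lip is 18 mm thick round a 38 mm hole, with two slots (about 16 mm wide) facing each other along +x and -x, through which the cap's lugs pass. The cap starts locked, its lugs under the lip 65 degrees clockwise (seen from above) of the slots.
- lip (a point): Point on the column's axis at the lip's underside, 140 mm over the bench, against which a spring holds the lugs' top. It pushes with 4 N at rest, 0.25 N more per mm pressed. A hidden tooth bars the way to the slot: the lugs must go below it to turn. It wears: the press needed is 3 to 23 mm, not measured; a hard rubber floor is always 2 mm lower still, where force rises steeply.
- slot (a point): Outer end of the +x slot in the lip's top face, 25 mm from the axis. Turned 65 degrees anticlockwise (about 5 degrees of play either way, then a solid stop) the lugs lie under the slots. Let up there, the spring lifts the cap about 6 mm into the slots; from there it pulls straight up and out, loosely.
- cap: Loose aluminium cap, about 150 g, in the mouth. Origin: centre of its underside; z up, x along lugs and grip bar. Lug bar 58 x 9 mm (x, y), 8 mm tall, at the bottom; round boss 34 mm across up to z = 53 mm; upright grip bar 44 x 14 mm (x, y) from z = 53 to 85 mm. When locked its underside is 132 mm over the bench, so the bar stands 27 to 59 mm above the lip. Half a turn makes no difference.
- tray: Grey plastic tray fixed to the bench, 130 x 210 x 30 mm (x, y, z), walls and floor 4 mm, one dividing wall across its middle making two compartments side by side in y. Origin: centre of its underside, z up. A baseball lies in the +y compartment; the -y compartment is empty.
- bay (a point): Centre of the empty compartment's floor, 4 mm over the bench; axes as the tray's. The compartment is about 122 mm (x) by 99 mm (y) inside, its walls rise 26 mm above this floor.
- baseball_center (a point): Centre of the loose baseball, 73 mm across, in the tray's other compartment. Leave it.
- spool: Small white spool, 24 mm across, 32 mm tall, standing on a corner of the stand's base plate; origin at its underside. Leave it.
- awl: Wooden-handled awl, 145 mm long, lying on the bench between stand and tray along its own x, 28 mm thick; origin under it. Leave it.
- pliers: Pliers lying flat on the bench beyond the work, 170 mm long along its own x, 12 mm thick; origin under it. Leave it.
- tumbler: Closed steel jar, 68 mm across, 150 mm tall, standing at the back; origin at its underside. Leave it.
- ring_gauge: Brass weight with a knob, 60 mm across, 26 mm tall, at the back; origin at its underside. Leave it.
There are look-alikes about, which are no part of the job. Several things look just like the tray: the one meant starts farthest from the robot's base. Of the things that look like the cap, the smaller one is meant.

How it is judged:
On the way, in this order (a step that is already met when the one before it is completed fails the run):
1. the cap is still in the mouth and turned until its lugs line up with the slots (within 0.2 rad) (x of cap in the frame of mouth between -0.008 and 0.008 m and y of cap in the frame of mouth between -0.008 and 0.008 m and angle between the x axis of cap and the x axis of stand, either way round below 0.2 rad and z of cap in the frame of mouth below -0.002 m).
2. the cap is lifted clear of the mouth (z of cap in the frame of mouth above 0.005 m and contact force between cap and stand below 0.1 N), for 0.1 s.
At the end, for the whole second after the job is handed in: The cap stands upright (within 0.1 rad) on the floor of the tray's empty compartment (underside within 4 mm of the floor's height, centre within 45 mm in x and 36 mm in y of the compartment's centre), at rest and released (x of cap in the frame of bay between -0.045 and 0.045 m and y of cap in the frame of bay between -0.036 and 0.036 m and z of cap in the frame of bay between -0.004 and 0.004 m and angle between cap's own z axis and vertical below 0.1 rad and linear speed of cap below 0.01 m/s and contact force between the fingers and cap below 0.1 N); the robot touches nothing.
It fails at once if the cap is forced: more than 22 N between cap and stand (contact force between cap and stand above 22 N).
It fails at once if the cap is put down hard: more than 60 N between cap and tray (contact force between cap and tray above 60 N).
It fails at once if another thing on the bench is moved by more than 20 mm (distance of any of baseball_center, spool, awl, pliers, tumbler, ring_gauge from where it was at the start of the episode above 0.02 m).
It also fails if it takes over 64 s, if anything falls off the work surface, if the arm or the gripper's body presses on something with over 40 N, if the wrist force passes 120 N, or if a joint passes its speed limit or range.

## Working session

There is one attempt and no reset: what is moved stays moved. The work goes in short steps, Python scripts to look and compute and a tool call to move; the robot and the scene stay as the last step left them, time stands still between calls to the robot, and variables do not carry over. Pictures are saved under pics/ and viewed, at most 10 in all, crops included, and the job is handed in when it is done.

Besides the shell and the picture viewer there is one more tool, called after "Emit:" as name([rows], argument=value, ...), one row to a line, values as JSON. carry_out: Moves the arm, as the interface text tells. Its arguments: {"type":"object","properties":{"commands":{"type":"array"},"hand":{"type":"number"},"force":{"type":"number"}},"required":["commands"]}

```bash
ls; mkdir -p pics; python3 - <<'E'
from workcell import *
import cv2
print(get_obs())
for n in("scene","top"):
    im=camera(n);cv2.imwrite(f"pics/{n}0.png",im[:,:,::-1]);p=camera_params(n);print(n,p)
E
```

```text
pics
{'clock': 0.0, 'joint_pos': array([ 1.2473606 ,  0.33289319, -0.06468098,  1.46094677,  0.02157566,
        1.34989972, -0.08847972]), 'joint_velocities': array([ 0.00143682, -0.00153995,  0.00017306, -0.00056249, -0.0013013 ,
        0.00024987,  0.00055689]), 'tau': array([-4.69215945e-05, -6.25453091e+01,  4.91329946e-02, -3.91603553e+01,
        1.61587849e-02,  1.00898783e-02,  3.39737778e-05]), 'position': array([ 0.18507816, -0.59657115,  0.23049996]), 'ee_rot': array([ 9.88706933e-01,  1.49860177e-01, -1.33375387e-04, -7.14031903e-04]), 'ft_force': array([-0.05095752,  0.49358776, -0.29754748]), 'torque': array([ 0.00180872,  0.01104935, -0.01063269]), 'grasp_force': 0.0, 'grip_width': 0.9970816736496316}
scene {'mtx': array([[448.63744525,   0.        , 250.02189907],
       [  0.        , 448.63744525, 191.61377433],
       [  0.        ,   0.        ,   1.        ]]), 'R': array([[ 0.56890264,  0.82238636, -0.00551925],
       [ 0.68560993, -0.47796973, -0.54907555],
       [-0.45419028,  0.30858648, -0.83575449]]), 't': array([-0.28641479, -0.29797411,  1.86759926])}
top {'mtx': array([[449.26453524,   0.        , 255.48814524],
       [  0.        , 449.26453524, 192.12159537],
       [  0.        ,   0.        ,   1.        ]]), 'R': array([[ 3.32232806e-04, -9.99543456e-01,  3.02120758e-02],
       [-9.91816953e-01, -4.18646805e-03, -1.27599396e-01],
       [ 1.27667623e-01, -2.99224562e-02, -9.91365535e-01]]), 't': array([-0.03038622,  0.49978743,  1.21371079])}
```

View pics/scene0.png

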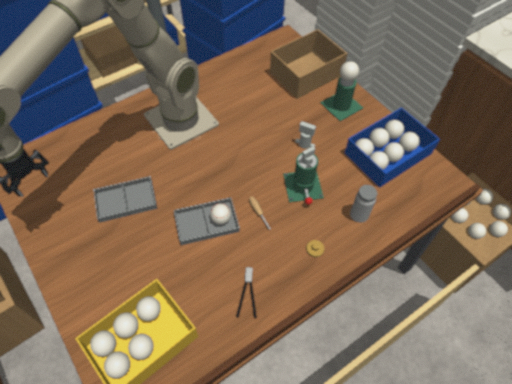

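View pics/top0.png

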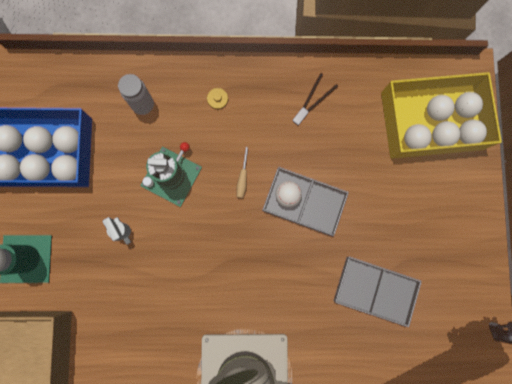

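The scene view shows the stand at about (305,175), with its red ball at (308,202). The baseball tray, which is the far one, is at (207,220), and the awl lies between them. In the top view the stand is at (170,177), the red ball at (184,147) and the tray at (305,202). The loose object at (117,230) is the look-alike cap. Next I'll zoom in and measure.

```bash
cat > h.py <<'E'
import numpy as np, cv2
from workcell import *
def ray(n,u,v):
    p=camera_params(n);R=np.array(p["R"]);t=np.array(p["t"])
    d=R.T@np.linalg.solve(p["mtx"],[u,v,1.]);return -R.T@t,d
def onz(n,u,v,z):
    c,d=ray(n,u,v);return c+d*(z-c[2])/d[2]
def proj(n,X):
    p=camera_params(n);q=p["mtx"]@(p["R"]@np.array(X)+p["t"]);return q[:2]/q[2]
def two(a,b):
    (c1,d1),(c2,d2)=ray("scene",*a),ray("top",*b)
    s=np.linalg.lstsq(np.c_[d1,-d2],c2-c1,rcond=None)[0]
    x,y=c1+d1*s[0],c2+d2*s[1];return (x+y)/2,np.linalg.norm(x-y)
E
python3 - <<'E'
from h import *
a=cv2.imread("pics/scene0.png");b=cv2.imread("pics/top0.png")
A=cv2.resize(a[138:213,275:335],None,fx=6,fy=6,interpolation=cv2.INTER_CUBIC)
B=cv2.resize(b[138:213,135:205],None,fx=6,fy=6,interpolation=cv2.INTER_CUBIC)
cv2.imwrite("pics/z0.png",np.hstack([A,B]))
for n,i in(("scene",a),("top",b)):
    h=cv2.cvtColor(i,cv2.COLOR_BGR2HSV)
    m=(((h[...,0]<8)|(h[...,0]>172))&(h[...,1]>150)&(h[...,2]>90)).astype(np.uint8)
    print(n,[ (s[4],c.round(1)) for s,c in zip(*cv2.connectedComponentsWithStats(m)[2:]) if s[4]>8])
    g=((h[...,0]>60)&(h[...,0]<95)&(h[...,1]>80)).astype(np.uint8)
    _,l,s,c=cv2.connectedComponentsWithStats(g)
    for k in range(1,len(s)):
        if s[k,4]>150: print('g',s[k],c[k].round(1),cv2.boxPoints(cv2.minAreaRect(np.argwhere(l==k)[:,::-1].astype(np.float32))).round(1).tolist())
h=cv2.cvtColor(b,cv2.COLOR_BGR2HSV)
m=((h[...,1]<70)&(h[...,2]>60)).astype(np.uint8)
m=cv2.morphologyEx(m,cv2.MORPH_CLOSE,np.ones((3,3)))
for c in cv2.findContours(m,cv2.RETR_EXTERNAL,cv2.CHAIN_APPROX_NONE)[0]:
    if 1500<cv2.contourArea(c)<8000:
        q=cv2.boxPoints(cv2.minAreaRect(c)); print(cv2.contourArea(c),q.round(1).tolist())
        P=np.array([onz("top",*x,0.03) for x in q]); print(P.round(4).tolist(),P.mean(0),[np.linalg.norm(P[i]-P[i-1]).round(4) for i in range(4)])
E
```

```text
scene [(np.int32(196565), array([255.5, 191.5])), (np.int32(43), array([308.3, 200.9]))]
g [323  83  38  37 645] [342.3 102.9] [[321.0, 101.0], [346.5, 75.5], [369.5, 98.5], [344.0, 124.0]]
g [286 165  35  36 780] [302.7 183.8] [[284.0, 166.89999389648438], [316.0, 162.3000030517578], [321.0, 197.10000610351562], [289.0, 201.6999969482422]]
top [(np.int32(196536), array([255.5, 191.5])), (np.int32(72), array([184.2, 146.5]))]
g [   0  236   51   46 1982] [ 27.2 258.5] [[-0.0, 236.0], [50.0, 236.0], [50.0, 281.0], [0.0, 281.0]]
3919.0 [[199.0, 383.0], [199.0, 330.0], [291.0, 330.0], [291.0, 383.0]]
[[-0.0058, 0.1189, 0.03], [0.1292, 0.1211, 0.03], [0.128, -0.1247, 0.03], [-0.0078, -0.1233, 0.03]] [ 0.06091356 -0.00200108  0.03      ] [np.float64(0.2422), np.float64(0.135), np.float64(0.2458), np.float64(0.1358)]
3702.0 [[331.79998779296875, 301.6000061035156], [347.20001220703125, 255.39999389648438], [423.70001220703125, 280.8999938964844], [408.29998779296875, 327.1000061035156]]
[[0.2021, -0.2362, 0.03], [0.326, -0.2814, 0.03], [0.2568, -0.4907, 0.03], [0.1341, -0.4427, 0.03]] [ 0.
[... 1141 characters left out ...]
.float64(0.2128), np.float64(0.1533)]
2500.5 [[401.1000061035156, 98.0], [482.6000061035156, 90.5999984741211], [487.20001220703125, 141.1999969482422], [405.70001220703125, 148.60000610351562]]
[[0.7758, -0.4496, 0.03], [0.8008, -0.6902, 0.03], [0.6502, -0.6937, 0.03], [0.6268, -0.4566, 0.03]] [ 0.71342166 -0.57253334  0.03      ] [np.float64(0.1491), np.float64(0.2419), np.float64(0.1506), np.float64(0.2383)]
2154.0 [[466.0, 0.0], [511.0, 0.0], [511.0, 293.0], [466.0, 293.0]]
[[1.0813, -0.6581, 0.03], [1.0838, -0.7951, 0.03], [0.2237, -0.7318, 0.03], [0.224, -0.6064, 0.03]] [ 0.65319936 -0.6978328   0.03      ] [np.float64(0.8589), np.float64(0.137), np.float64(0.8625), np.float64(0.1254)]
```

View pics/z0.png

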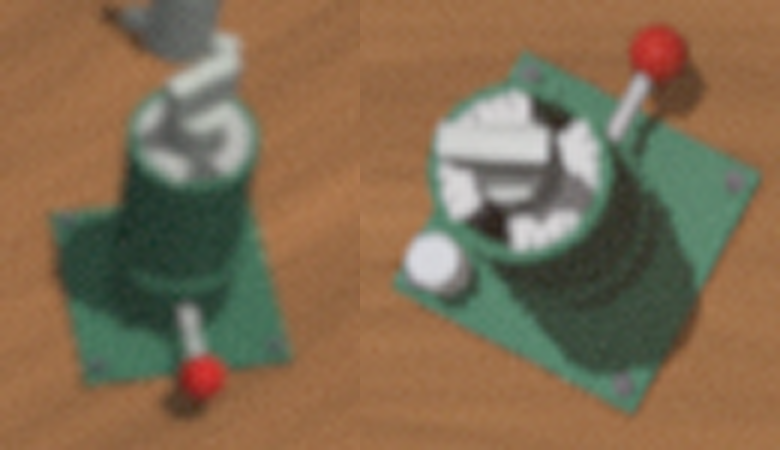

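Zoomed, the top crop shows the grip bar's top centred near crop (492,146), the mouth ring near (520,175), and dark slots at (552,110) and (490,220) that point toward the ball. The base plate corners are at (525,52), (760,178), (632,412) and (395,285).

```bash
python3 - <<'E'
from h import *
T=lambda x,y:(135+(x-360)/6-.42,138+y/6-.42)
S=lambda x,y:(275+x/6-.42,138+y/6-.42)
b=two((308.3,200.9),(184.2,146.5));print("ball",b)
C=np.array([onz("top",*T(*q),.006) for q in((525,52),(760,178),(632,412),(395,285))])
print("base",C.mean(0),C.round(3).tolist(),[np.linalg.norm(C[i]-C[i-1]).round(4) for i in range(4)])
CS=np.array([onz("scene",*S(*q),.006) for q in((52,213),(290,360),(88,383))]); print("sc base",CS.round(3).tolist(),(CS[0]+CS[1])/2)
for i in(0,1):print(np.degrees(np.arctan2(*(C[i]-C[i-1])[1::-1])))
c=C.mean(0);bl=onz("top",184.2,146.5,.035);d=bl-c;print("stand yaw ball",np.degrees(np.arctan2(d[1],d[0])),np.hypot(*d[:2]))
print("mouth top",onz("top",*T(520,175),.158))
s1,s2=[onz("top",*T(*q),.158) for q in((552,110),(490,220))];print("slots",s1,s2,np.degrees(np.arctan2(*(s1-s2)[1::-1])),(s1+s2)/2)
p=[onz("top",*T(*q),.217) for q in((437,122),(548,130),(548,163),(437,158))];p=np.array(p)
print("bar",p.mean(0),p.round(3).tolist());e=p[1]+p[2]-p[0]-p[3];print(np.degrees(np.arctan2(e[1],e[0])),np.linalg.norm(e)/2)
print("bar scene",two(S(205,68),T(492,141)))
for q in [(261.5,210.3),(277.7,165.8),(349.2,191.8),(333.1,236.3)]: print(proj("scene",onz("top",*q,.03)).round(1))
E
```

```text
ball (array([0.62721849, 0.16952085, 0.03265131]), np.float64(0.0016203938161097804))
base [0.54807316 0.20933129 0.006     ] [[0.634, 0.237, 0.006], [0.574, 0.124, 0.006], [0.462, 0.182, 0.006], [0.522, 0.294, 0.006]] [np.float64(0.1262), np.float64(0.1274), np.float64(0.1257), np.float64(0.1269)]
sc base [[0.463, 0.182, 0.006], [0.635, 0.234, 0.006], [0.577, 0.123, 0.006]] [0.54899847 0.20810385 0.006     ]
-27.211459160702162
-118.17647024202972
stand yaw ball -26.501956290735812 0.0882841356618674
mouth top [0.54651189 0.20972502 0.158     ]
slots [0.57412552 0.19719773 0.158     ] [0.52748909 0.22158046 0.158     ] -27.601729078483675 [0.5508073 0.2093891 0.158    ]
bar [0.54822115 0.21010913 0.217     ] [[0.557, 0.232, 0.217], [0.554, 0.189, 0.217], [0.54, 0.188, 0.217], [0.542, 0.232, 0.217]]
-93.06388187979078 0.043605151201342195
bar scene (array([0.54838494, 0.20947823, 0.21980302]), np.float64(0.0007110105266362145))
[231.1 196. ]
[239.9 227.3]
[179.2 241.4]
[173.6 208.8]
```

The geometry agrees with the specs: axis at about (0.548, 0.2095), stand yaw about −27.3° and cap yaw about −92.5°. The far tray's bay is at about (0.4585, −0.2165), with tray yaw about −20°. I'll move above the stand along an outward path.

Emit:
carry_out([
  [[0.72,-0.425,-0.125,0,0,0],[0.72,-0.425,-0.125,0,0,0],[0.72,-0.425,-0.125,0,0,0],[0.72,-0.425,-0.125,0,0,0],[0.72,-0.425,-0.125,0,0,0],[0.72,-0.425,-0.125,0,0,0],[0.72,-0.425,-0.125,0,0,0],[0.72,-0.425,-0.125,0,0,0],[0.72,-0.425,-0.125,0,0,0],[0.72,-0.425,-0.125,0,0,0],[0.72,-0.425,-0.125,0,0,0],[0.72,-0.425,-0.125,0,0,0],[0.72,-0.425,-0.125,0,0,0],[0.72,-0.425,-0.125,0,0,0]],
], hand=-1, force=20)

```text
clock: 1.27
position: [0.5005, -0.2488, 0.3014]
ee_rot: [0.989, 0.15, -0.0, -0.0]
ft_force: [0.0, -0.2, -0.6]
grip_width: 0.999
grasp_force: 0.0
```

Emit:
carry_out([
  [[0.325,-0.758,0,0,0,0],[0.325,-0.758,0,0,0,0],[0.325,-0.758,0,0,0,0],[0.325,-0.758,0,0,0,0],[0.325,-0.758,0,0,0,0],[0.325,-0.758,0,0,0,0],[0.325,-0.758,0,0,0,0],[0.325,-0.758,0,0,0,0],[0.325,-0.758,0,0,0,0],[0.325,-0.758,0,0,0,0],[0.325,-0.758,0,0,0,0],[0.325,-0.758,0,0,0,0],[0.325,-0.758,0,0,0,0],[0.325,-0.758,0,0,0,0],[0,0,0,0,0,0]],
])

```text
clock: 2.52
position: [0.5459, 0.2164, 0.3007]
ee_rot: [0.988, 0.154, -0.001, -0.002]
ft_force: [-0.2, 2.1, 0.5]
grip_width: 1.001
grasp_force: 0.0
```

Emit:
carry_out([
  [[0,0,0,0,0,-0.98],[0,0,0,0,0,-0.98],[0,0,0,0,0,-0.98],[0,0,0,0,0,-0.98],[0,0,0,0,0,-0.98],[0,0,0,0,0,-0.98],[0,0,0,0,0,-0.98],[0,0,0,0,0,-0.98],[0,0,0,0,0,-0.98],[0,0,0,0,0,-0.98],[0,0,0,0,0,-0.98],[0,0,0,0,0,-0.98],[0,0,0,0,0,0],[0,0,0,0,0,0]],
])

```text
clock: 3.68
position: [0.5478, 0.209, 0.301]
ee_rot: [0.722, 0.692, -0.0, -0.0]
ft_force: [0.5, 0.4, -0.3]
grip_width: 1.001
grasp_force: 0.0
```

```bash
cat >> h.py <<'E'
def wonz(u,v,z,p=None):
    p=p or camera_params("wrist");R=np.array(p["R"]);t=np.array(p["t"]);K=p["mtx"]
    x=(u-K[0,2])/K[0,0];y=(v-K[1,2])/K[1,1];th=np.hypot(x,y)
    s=np.sin(th)/max(th,1e-9);d=R.T@np.array([x*s,y*s,np.cos(th)]);c=-R.T@t
    return c+d*(z-c[2])/d[2]
def wproj(X,p=None):
    p=p or camera_params("wrist");q=p["R"]@np.array(X)+p["t"];K=p["mtx"]
    th=np.arctan2(np.hypot(q[0],q[1]),q[2]);a=np.arctan2(q[1],q[0])
    return K[0,2]+K[0,0]*th*np.cos(a),K[1,2]+K[1,1]*th*np.sin(a)
E
python3 - <<'E'
from h import *
p=camera_params("wrist");im=camera("wrist");print(p,get_obs()["position"])
cv2.imwrite("pics/w0.png",im[:,:,::-1])
print(wproj([.548,.2095,.158]),wproj([.548,.2095,.217]))
E
```

```text
{'mtx': array([[297.31863964,   0.        , 251.92618783],
       [  0.        , 297.31863964, 184.77373846],
       [  0.        ,   0.        ,   1.        ]]), 'R': array([[ 9.99047593e-01, -4.36337391e-02,  5.56267975e-05],
       [-4.14273960e-02, -9.48128878e-01,  3.15175191e-01],
       [-1.36995307e-02, -3.14877321e-01, -9.49033506e-01]]), 't': array([-0.53885557,  0.15837103,  0.51981082])} [0.54778812 0.20901638 0.30106636]
(np.float64(251.37506414616163), np.float64(171.58800912111187)) (np.float64(251.26345066320928), np.float64(191.49783318091588))
```

View pics/w0.png

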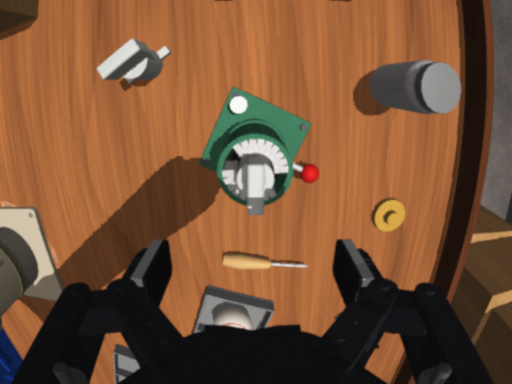

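The wrist view shows the bar's top near (255,185), against a prediction of (251,191). The finger tips are symmetric about x≈252. The 3–4 px sideways offset needs checking with masks.

```bash
python3 - <<'E'
from h import *
im=cv2.imread("pics/w0.png");h=cv2.cvtColor(im,cv2.COLOR_BGR2HSV)
m=(((h[...,0]<6)|(h[...,0]>172))&(h[...,1]>170)&(h[...,2]>110)).astype(np.uint8)
n,l,s,c=cv2.connectedComponentsWithStats(m)
for k in range(1,n):
    if s[k,4]>60: print("red",s[k],c[k],wonz(*c[k],.035))
g=((h[...,0]>60)&(h[...,0]<95)&(h[...,1]>80)).astype(np.uint8)
n,l,s,c=cv2.connectedComponentsWithStats(g);k=1+np.argmax(s[1:,4]);print("green",s[k],c[k])
for q in [(.634,.237,.006),(.574,.124,.006),(.462,.182,.006),(.522,.294,.006)]:print("corner pred",np.round(wproj(q),1))
a=im[80:220,195:320];cv2.imwrite("pics/w0z.png",cv2.resize(a,None,fx=4.2,fy=4.2,interpolation=cv2.INTER_CUBIC))
# closer look at gray rows across bar
for r in (190,196,202,210): print(r,im[r,238:276,1].tolist())
E
```

```text
red [301 164  18  19 255] [309.8       173.1254902] [0.63067437 0.16886593 0.035     ]
green [ 200   88  110  116 4408] [254.72663339 135.75612523]
corner pred [308.4 123.8]
corner pred [270.4 196.8]
corner pred [196.4 164.3]
corner pred [231.  88.]
190 [155, 122, 115, 122, 121, 116, 113, 111, 115, 144, 183, 213, 225, 228, 229, 229, 229, 229, 230, 228, 227, 226, 224, 221, 210, 192, 173, 144, 120, 113, 114, 112, 111, 108, 102, 89, 71, 51]
196 [73, 85, 98, 107, 108, 107, 108, 105, 106, 134, 172, 201, 215, 220, 219, 219, 219, 221, 218, 217, 215, 214, 211, 203, 182, 160, 136, 118, 108, 103, 88, 86, 96, 102, 98, 93, 85, 75]
202 [72, 65, 63, 58, 61, 62, 60, 60, 67, 86, 102, 111, 118, 121, 118, 118, 118, 117, 117, 115, 114, 112, 111, 108, 104, 92, 73, 62, 61, 61, 60, 61, 65, 71, 77, 83, 88, 94]
210 [108, 113, 119, 118, 116, 112, 106, 104, 102, 100, 105, 115, 118, 118, 118, 119, 118, 118, 118, 116, 115, 111, 113, 110, 105, 101, 101, 106, 106, 101, 100, 102, 107, 108, 108, 100, 99, 99]
```

View pics/w0z.png

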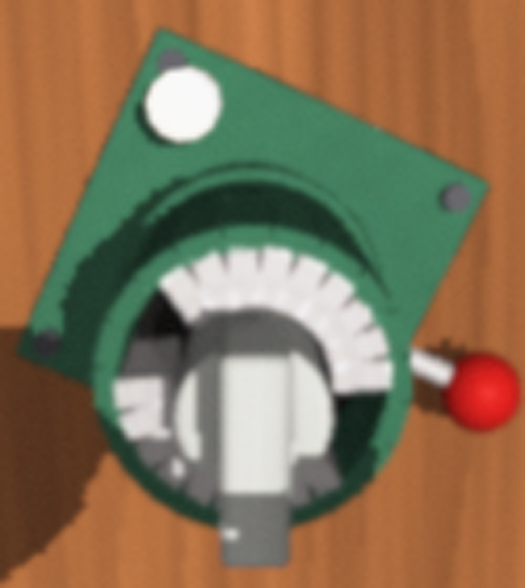

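```bash
python3 - <<'E'
from h import *
p=camera_params("wrist");print("cam",-np.array(p["R"]).T@p["t"])
def show(c,yaw,tag):
    e=np.array([np.cos(yaw),np.sin(yaw)]);f=np.array([-e[1],e[0]])
    for z in(.185,.217):
        for sx,sy in((1,1),(1,-1),(-1,-1),(-1,1)):
            X=[*(c+e*sx*.022+f*sy*.007),z]
            w=np.array(wproj(X));t=proj("top",X);s=proj("scene",X)
            print(tag,z,sx,sy,((w-[195,80])*4.2).round(),((t-[135,138])*6+[360,0]).round(),((s-[275,138])*6).round())
show(np.array([.548,.2095]),np.radians(-92.3),"A")
E
```

```text
cam [0.55205311 0.29036429 0.44351366]
A 0.185 1 1 [268. 513.] [562. 142.] [172. 128.]
A 0.185 1 -1 [206. 513.] [560. 176.] [158. 112.]
A 0.185 -1 -1 [203. 320.] [451. 171.] [220.  79.]
A 0.185 -1 1 [269. 320.] [453. 137.] [235.  95.]
A 0.217 1 1 [272. 572.] [549. 126.] [178.  93.]
A 0.217 1 -1 [202. 572.] [546. 161.] [163.  76.]
A 0.217 -1 -1 [198. 358.] [434. 156.] [226.  43.]
A 0.217 -1 1 [273. 357.] [437. 121.] [241.  60.]
```

The wrist and fixed views agree in y but differ by about 3 mm along the closing direction. I'll split the difference, go down to just above the bar, and compare the finger gaps directly.

Emit:
carry_out([
  [[0.025,0.06,0.35,0,0,0],[0,0,0.45,0,0,0],[0,0,0.45,0,0,0],[0,0,0.35,0,0,0],[0,0,0,0,0,0],[0,0,0,0,0,0],[0,0,0,0,0,0]],
], hand=-0.2)

```text
clock: 4.32
position: [0.5505, 0.2103, 0.2379]
ee_rot: [0.721, 0.693, 0.0, 0.0]
ft_force: [1.1, 0.9, 1.1]
grip_width: 0.595
grasp_force: 0.0
```

```bash
python3 - <<'E'
from h import *
p=camera_params("wrist");im=camera("wrist");o=get_obs();print(-np.array(p["R"]).T@p["t"],o["position"],o["ee_rot"],o["ft_force"],o["grip_width"])
im=im[:,:,::-1];cv2.imwrite("pics/w1f.png",im)
a=im[170:330,150:360];cv2.imwrite("pics/w1.png",cv2.resize(a,None,fx=3.6,fy=3.6,interpolation=cv2.INTER_CUBIC))
P=o["position"]
for z in(.185,.217): print([np.round((np.array(wproj([P[0]+dx,.2095+dy,z]))-[150,170])*3.6) for dx,dy in((-.007,.022),(.007,.022),(.007,-.022),(-.007,-.022))])
E
```

```text
[0.55437231 0.29162714 0.38042623] [0.5506596  0.21040331 0.23823952] [7.20789237e-01 6.93153944e-01 6.29127160e-04 2.98569075e-04] [-0.80254176  0.06392125  0.25468005] 0.6018872092927117
[array([322.,  32.]), array([395.,  29.]), array([402., 233.]), array([334., 236.])]
[array([314.,  90.]), array([400.,  87.]), array([407., 316.]), array([329., 319.])]
```

View pics/w1.png

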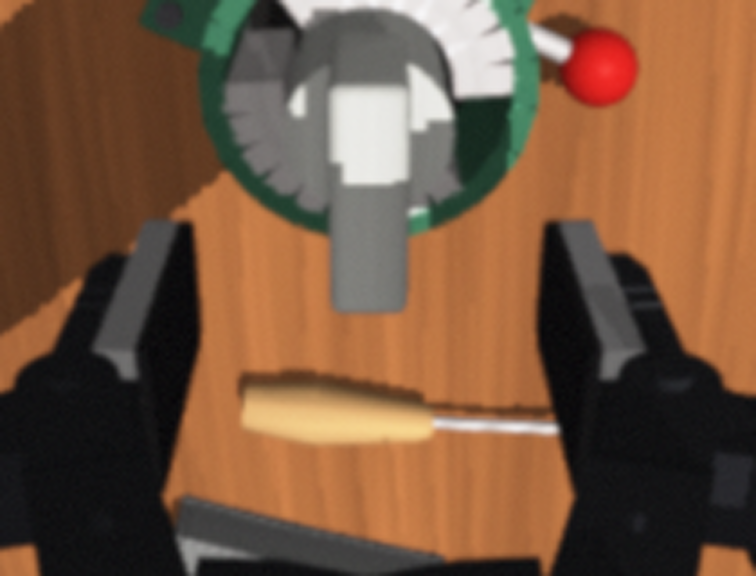

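In this view the pads' inner edges, at 193/543 and 200/537, straddle the bar (330–409), so the mid-lines of 368 and 369.5 agree within about 0.4 mm. I'm centred, so I'll descend and close gently.

Emit:
carry_out([
  [[0,0.005,0.3,0,0,0],[0,0,0.4,0,0,0],[0,0,0.35,0,0,0],[0,0,0.15,0,0,0],[0,0,0,0,0,0],[0,0,0,0,0,0],[0,0,0,0,0,0],[0,0,0,0,0,0]],
])

```text
clock: 5.03
position: [0.5509, 0.2103, 0.1902]
ee_rot: [0.721, 0.693, 0.001, 0.0]
ft_force: [0.4, 0.2, 0.2]
grip_width: 0.603
grasp_force: 0.0
```

Emit:
carry_out([
  [[0,0,0,0,0,0],[0,0,0,0,0,0],[0,0,0,0,0,0],[0,0,0,0,0,0],[0,0,0,0,0,0],[0,0,0,0,0,0],[0,0,0,0,0,0],[0,0,0,0,0,0],[0,0,0,0,0,0],[0,0,0,0,0,0]],
], hand=1, force=20)

```text
clock: 5.87
position: [0.5506, 0.2101, 0.1894]
ee_rot: [0.721, 0.693, 0.0, 0.0]
ft_force: [1.0, 0.3, 2.0]
grip_width: 0.159
grasp_force: 27.1
```

```bash
python3 -c "
from h import *
o=get_obs();print({k:np.round(o[k],4) for k in('clock','position','ee_rot','ft_force','torque','grip_width','grasp_force')})"
```

```text
{'clock': np.float64(5.8667), 'position': array([0.5506, 0.2101, 0.1894]), 'ee_rot': array([7.206e-01, 6.933e-01, 1.000e-04, 1.000e-04]), 'ft_force': array([0.9668, 0.3334, 1.9609]), 'torque': array([ 0.0273, -0.1689,  0.0444]), 'grip_width': np.float64(0.1588), 'grasp_force': np.float64(27.1279)}
```

Emit:
carry_out([
  [[0,0,0,0,0,0],[0,0,0,0,0,0],[0,0,0,0,0,0],[0,0,0,0,0,0]],
], force=60)

```text
clock: 6.2
position: [0.5506, 0.2101, 0.1893]
ee_rot: [0.721, 0.693, 0.0, 0.0]
ft_force: [1.0, 0.4, 1.5]
grip_width: 0.151
grasp_force: 63.4
```

Emit:
carry_out([
  [[0,0,0.025,0,0,0],[0,0,0.025,0,0,0],[0,0,0.025,0,0,0],[0,0,0.025,0,0,0],[0,0,0,0,0,0],[0,0,0,0,0,0],[0,0,0,0,0,0]],
])

```text
clock: 6.78
position: [0.5505, 0.2101, 0.1854]
ee_rot: [0.721, 0.693, 0.0, 0.0]
ft_force: [0.7, 0.3, 3.1]
grip_width: 0.151
grasp_force: 63.6
```

Emit:
carry_out([
  [[0,0,0.02,0,0,0],[0,0,0.02,0,0,0],[0,0,0,0,0,0],[0,0,0,0,0,0],[0,0,0,0,0,0]],
])

```text
clock: 7.2
position: [0.5505, 0.2101, 0.1838]
ee_rot: [0.721, 0.693, 0.0, 0.0]
ft_force: [1.3, -0.2, 4.3]
grip_width: 0.152
grasp_force: 63.7
```

Emit:
carry_out([
  [[0,0,0.015,0,0,0],[0,0,0.015,0,0,0],[0,0,0,0,0,0],[0,0,0,0,0,0],[0,0,0,0,0,0]],
])

```text
clock: 7.62
position: [0.5505, 0.2101, 0.1825]
ee_rot: [0.721, 0.693, 0.0, 0.0]
ft_force: [1.7, 0.2, 3.0]
grip_width: 0.148
grasp_force: 63.7
```

Emit:
carry_out([
  [[0,0,0.02,0,0,0],[0,0,0.02,0,0,0],[0,0,0,0,0,0],[0,0,0,0,0,0]],
])

```text
clock: 7.95
position: [0.5505, 0.2101, 0.1809]
ee_rot: [0.721, 0.693, 0.0, 0.0]
ft_force: [1.2, 0.4, 4.1]
grip_width: 0.148
grasp_force: 63.8
```

Emit:
carry_out([
  [[0,0,0.02,0,0,0],[0,0,0.02,0,0,0],[0,0,0,0,0,0],[0,0,0,0,0,0]],
])

```text
clock: 8.28
position: [0.5505, 0.2101, 0.1793]
ee_rot: [0.721, 0.693, 0.0, 0.0]
ft_force: [2.1, 1.3, 4.3]
grip_width: 0.15
grasp_force: 63.8
```

Emit:
carry_out([
  [[0,0,0.02,0,0,0],[0,0,0.02,0,0,0],[0,0,0,0,0,0],[0,0,0,0,0,0]],
])

```text
clock: 8.62
position: [0.5505, 0.2101, 0.1777]
ee_rot: [0.721, 0.693, 0.0, 0.0]
ft_force: [1.0, 0.6, 4.7]
grip_width: 0.153
grasp_force: 63.9
```

Emit:
carry_out([
  [[0,0,0.02,0,0,0],[0,0,0.02,0,0,0],[0,0,0,0,0,0],[0,0,0,0,0,0]],
])

```text
clock: 8.95
position: [0.5505, 0.2101, 0.1762]
ee_rot: [0.721, 0.693, 0.0, 0.0]
ft_force: [1.5, -0.3, 5.3]
grip_width: 0.152
grasp_force: 64.0
```

Emit:
carry_out([
  [[0,0,0.02,0,0,0],[0,0,0.02,0,0,0],[0,0,0,0,0,0],[0,0,0,0,0,0]],
])

```text
clock: 9.28
position: [0.5506, 0.2102, 0.1753]
ee_rot: [0.721, 0.693, 0.0, 0.0]
ft_force: [-2.0, -0.1, 12.5]
grip_width: 0.157
grasp_force: 65.0
```

The cap has bottomed: the force jumped to 12.5 N at about 14 mm of press. I'll ease up about 1 mm and start twisting anticlockwise (negative tool z).

Emit:
carry_out([
  [[0,0,-0.025,0,0,0],[0,0,0,0,0,0],[0,0,0,0,0,-0.4],[0,0,0,0,0,-0.4],[0,0,0,0,0,0],[0,0,0,0,0,0]],
])

```text
clock: 9.78
position: [0.5503, 0.2101, 0.1756]
ee_rot: [0.691, 0.723, -0.0, -0.0]
ft_force: [1.5, 0.5, 6.5]
grip_width: 0.152
grasp_force: 64.1
```

```bash
cat > o.py <<'E'
from h import *
o=get_obs();print({k:np.round(o[k],4).tolist() for k in('clock','position','ee_rot','ft_force','torque','grip_width','grasp_force')},"yaw",np.degrees(2*np.arctan2(o['ee_rot'][1],o['ee_rot'][0])))
E
python3 o.py
```

```text
{'clock': 9.7833, 'position': [0.5503, 0.2101, 0.1756], 'ee_rot': [0.6908, 0.7231, -0.0002, -0.0001], 'ft_force': [1.5133, 0.482, 6.5263], 'torque': [-0.0465, -0.1338, 0.0915], 'grip_width': 0.1522, 'grasp_force': 64.1274} yaw 92.61578367324329
```

Emit:
carry_out([
  [[0,0,0,0,0,-0.4],[0,0,0,0,0,-0.4],[0,0,0,0,0,-0.4],[0,0,0,0,0,-0.4],[0,0,0,0,0,0],[0,0,0,0,0,0]],
])

```text
clock: 10.28
position: [0.5503, 0.2101, 0.1756]
ee_rot: [0.628, 0.778, -0.0, -0.0]
ft_force: [0.2, -1.2, 6.2]
grip_width: 0.151
grasp_force: 64.2
```

```bash
python3 o.py
```

```text
{'clock': 10.2833, 'position': [0.5503, 0.2101, 0.1756], 'ee_rot': [0.6278, 0.7784, -0.0002, -0.0001], 'ft_force': [0.1672, -1.225, 6.1506], 'torque': [0.0119, -0.0775, 0.0512], 'grip_width': 0.1509, 'grasp_force': 64.1601} yaw 102.22142548585931
```

Emit:
carry_out([
  [[0,0,0,0,0,-0.4],[0,0,0,0,0,-0.4],[0,0,0,0,0,-0.4],[0,0,0,0,0,-0.4],[0,0,0,0,0,-0.4],[0,0,0,0,0,-0.4],[0,0,0,0,0,-0.4],[0,0,0,0,0,-0.4],[0,0,0,0,0,0],[0,0,0,0,0,0]],
])

```text
clock: 11.12
position: [0.5502, 0.2101, 0.1756]
ee_rot: [0.489, 0.872, -0.0, -0.0]
ft_force: [0.3, -0.5, 5.8]
grip_width: 0.156
grasp_force: 64.2
```

```bash
python3 o.py
```

```text
{'clock': 11.1167, 'position': [0.5502, 0.2101, 0.1756], 'ee_rot': [0.4892, 0.8722, -0.0002, -0.0002], 'ft_force': [0.2685, -0.4569, 5.7972], 'torque': [-0.0744, 0.0411, 0.057], 'grip_width': 0.1559, 'grasp_force': 64.1834} yaw 121.41925169055233
```

Emit:
carry_out([
  [[0,0,0,0,0,-0.4],[0,0,0,0,0,-0.4],[0,0,0,0,0,-0.4],[0,0,0,0,0,-0.4],[0,0,0,0,0,-0.4],[0,0,0,0,0,-0.4],[0,0,0,0,0,-0.4],[0,0,0,0,0,-0.4],[0,0,0,0,0,-0.4],[0,0,0,0,0,-0.4],[0,0,0,0,0,0],[0,0,0,0,0,0]],
])

```text
clock: 12.12
position: [0.5502, 0.2101, 0.1756]
ee_rot: [0.297, 0.955, -0.0, -0.0]
ft_force: [0.0, 0.2, 6.6]
grip_width: 0.147
grasp_force: 64.2
```

```bash
python3 o.py
```

```text
{'clock': 12.1167, 'position': [0.5502, 0.2101, 0.1756], 'ee_rot': [0.2972, 0.9548, -0.0002, -0.0002], 'ft_force': [0.0436, 0.1813, 6.6267], 'torque': [-0.0879, -0.0286, 0.0384], 'grip_width': 0.1474, 'grasp_force': 64.2041} yaw 145.42251211264704
```

Emit:
carry_out([
  [[0,0,0,0,0,-0.3],[0,0,0,0,0,-0.3],[0,0,0,0,0,-0.3],[0,0,0,0,0,-0.25],[0,0,0,0,0,0],[0,0,0,0,0,0]],
])

```text
clock: 12.62
position: [0.5502, 0.2101, 0.1756]
ee_rot: [0.239, 0.971, -0.0, -0.0]
ft_force: [-0.6, -1.3, 5.7]
grip_width: 0.148
grasp_force: 64.2
```

```bash
python3 o.py
```

```text
{'clock': 12.6167, 'position': [0.5502, 0.2101, 0.1756], 'ee_rot': [0.2392, 0.971, -0.0002, -0.0002], 'ft_force': [-0.569, -1.3167, 5.7381], 'torque': [-0.0898, -0.0141, 0.0227], 'grip_width': 0.148, 'grasp_force': 64.1787} yaw 152.31596349528982
```

It is aligned at yaw 152.3° with no stop contact. I'll let up slowly.

Emit:
carry_out([
  [[0,0,-0.05,0,0,0],[0,0,-0.05,0,0,0],[0,0,-0.05,0,0,0],[0,0,-0.05,0,0,0],[0,0,-0.05,0,0,0],[0,0,-0.05,0,0,0],[0,0,-0.05,0,0,0],[0,0,0,0,0,0],[0,0,0,0,0,0]],
])

```text
clock: 13.37
position: [0.5503, 0.21, 0.1894]
ee_rot: [0.239, 0.971, -0.0, -0.0]
ft_force: [-0.4, 0.1, 1.5]
grip_width: 0.153
grasp_force: 63.5
```

Emit:
carry_out([
  [[0,0,-0.03,0,0,0],[0,0,-0.03,0,0,0],[0,0,0,0,0,0],[0,0,0,0,0,0]],
])

```text
clock: 13.7
position: [0.5504, 0.21, 0.1918]
ee_rot: [0.239, 0.971, -0.0, -0.0]
ft_force: [-0.9, 0.6, 1.8]
grip_width: 0.156
grasp_force: 63.4
```

Emit:
carry_out([
  [[0,0,-0.05,0,0,0],[0,0,-0.05,0,0,0],[0,0,-0.05,0,0,0],[0,0,-0.05,0,0,0],[0,0,0,0,0,0],[0,0,0,0,0,0]],
])

```text
clock: 14.2
position: [0.5505, 0.21, 0.1999]
ee_rot: [0.239, 0.971, -0.0, 0.0]
ft_force: [-0.1, 0.6, -3.0]
grip_width: 0.155
grasp_force: 63.1
```

Emit:
carry_out([
  [[0,0,-0.06,0,0,0],[0,0,-0.06,0,0,0],[0,0,-0.06,0,0,0],[0,0,-0.06,0,0,0],[0,0,0,0,0,0],[0,0,0,0,0,0]],
])

```text
clock: 14.7
position: [0.5506, 0.2101, 0.2097]
ee_rot: [0.239, 0.971, 0.0, 0.0]
ft_force: [0.3, 0.1, -0.9]
grip_width: 0.15
grasp_force: 63.1
```

The cap is free. I'll lift well clear, then rotate so the fingers open along the tray's x, away from the ball.

Emit:
carry_out([
  [[0,0,-0.2,0,0,0],[0,0,-0.4,0,0,0],[0,0,-0.6,0,0,0],[0,0,-0.7,0,0,0],[0,0,-0.6,0,0,0],[0,0,-0.3,0,0,0],[0,0,0,0,0,0]],
])

```text
clock: 15.28
position: [0.5511, 0.2109, 0.3243]
ee_rot: [0.239, 0.971, 0.001, 0.002]
ft_force: [-0.3, 0.7, -2.6]
grip_width: 0.15
grasp_force: 63.0
```

Emit:
carry_out([
  [[0,0,0,0,0,0.5],[0,0,0,0,0,0.9],[0,0,0,0,0,0.9],[0,0,0,0,0,0.9],[0,0,0,0,0,0.9],[0,0,0,0,0,0.9],[0,0,0,0,0,0.9],[0,0,0,0,0,0.9],[0,0,0,0,0,0.9],[0,0,0,0,0,0.9],[0,0,0,0,0,0.9],[0,0,0,0,0,0.9],[0,0,0,0,0,0.9],[0,0,0,0,0,0.9],[0,0,0,0,0,0.9],[0,0,0,0,0,0.6],[0,0,0,0,0,0],[0,0,0,0,0,0]],
])

```text
clock: 16.78
position: [0.5502, 0.2098, 0.3202]
ee_rot: [0.818, 0.575, -0.001, -0.0]
ft_force: [0.1, -0.6, -2.2]
grip_width: 0.149
grasp_force: 63.0
```

```bash
python3 - <<'E'
exec(open('o.py').read())
from scipy.spatial.transform import Rotation as R
d=np.array([.461,-.216,o['position'][2]])-o['position'];print(R.from_quat(o['ee_rot']).inv().apply(d)/.04)
im=camera("scene")[:,:,::-1];cv2.imwrite("pics/s2.png",cv2.resize(im[80:290,140:390],None,fx=3,fy=2.85))
E
```

```text
{'clock': 16.7833, 'position': [0.5502, 0.2098, 0.3202], 'ee_rot': [0.8181, 0.5751, -0.0008, -0.0001], 'ft_force': [0.0511, -0.6349, -2.1513], 'torque': [0.0226, 0.01, -0.0534], 'grip_width': 0.1485, 'grasp_force': 62.9591} yaw 70.21934072663497
[-10.77179431   1.50449373   0.01211296]
```

Emit:
carry_out([
  [[-0.35,0.05,0,0,0,0],[-0.72,0.1,0,0,0,0],[-0.72,0.1,0,0,0,0],[-0.72,0.1,0,0,0,0],[-0.72,0.1,0,0,0,0],[-0.72,0.1,0,0,0,0],[-0.72,0.1,0,0,0,0],[-0.72,0.1,0,0,0,0],[-0.72,0.1,0,0,0,0],[-0.72,0.1,0,0,0,0],[-0.72,0.1,0,0,0,0],[-0.72,0.1,0,0,0,0],[-0.72,0.1,0,0,0,0],[-0.72,0.1,0,0,0,0],[-0.72,0.1,0,0,0,0],[-0.35,0.05,0,0,0,0],[0,0,0,0,0,0],[0,0,0,0,0,0],[0,0,0,0,0,0]],
])

```text
clock: 18.42
position: [0.4603, -0.2148, 0.3213]
ee_rot: [0.818, 0.575, 0.0, -0.0]
ft_force: [0.0, 1.1, -0.8]
grip_width: 0.152
grasp_force: 62.9
```

```bash
python3 - <<'E'
exec(open('o.py').read())
im=camera("wrist")[:,:,::-1];cv2.imwrite("pics/w2.png",im)
print([np.round(wproj(x)) for x in((.461,-.216,.004),(.4496,-.0461,.03),(.5749,-.0917,.03),(.5021,-.2917,.03),(.3782,-.2435,.03))])
E
```

```text
{'clock': 18.4167, 'position': [0.4603, -0.2148, 0.3213], 'ee_rot': [0.8181, 0.5751, 0.0001, -0.0002], 'ft_force': [0.0453, 1.0549, -0.7978], 'torque': [0.0636, 0.0777, -0.0074], 'grip_width': 0.1516, 'grasp_force': 62.9383} yaw 70.2198453807199
[array([252., 143.]), array([204.,  41.]), array([297.,  41.]), array([294., 182.]), array([208., 180.])]
```

View pics/w2.png

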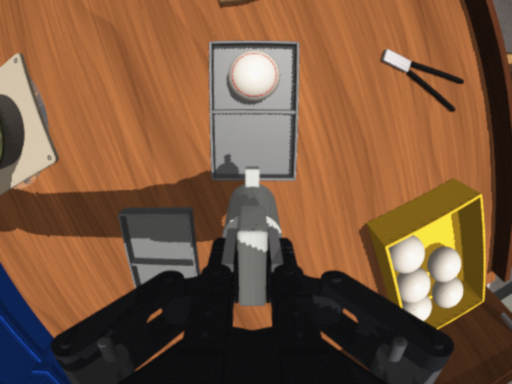

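The wrist view shows the empty compartment centred at about (254,144), against my target projection of (252,143). The tray is square to the tool and the cap hangs upright. I'll lower it.

Emit:
carry_out([
  [[0,0.04,0.3,0,0,0],[0,0,0.6,0,0,0],[0,0,0.7,0,0,0],[0,0,0.7,0,0,0],[0,0,0.7,0,0,0],[0,0,0.7,0,0,0],[0,0,0.7,0,0,0],[0,0,0.6,0,0,0],[0,0,0.5,0,0,0],[0,0,0.3,0,0,0],[0,0,0.2,0,0,0],[0,0,0.15,0,0,0],[0,0,0,0,0,0],[0,0,0,0,0,0],[0,0,0,0,0,0]],
])

```text
clock: 19.72
position: [0.4623, -0.2166, 0.0765]
ee_rot: [0.819, 0.574, 0.0, 0.001]
ft_force: [0.3, -0.1, -1.4]
grip_width: 0.156
grasp_force: 62.9
```

Underside is at about 19 mm, so 15 mm to go. I'll approach to 2 mm, then feel for contact.

Emit:
carry_out([
  [[0,0,0.1,0,0,0],[0,0,0.1,0,0,0],[0,0,0.08,0,0,0],[0,0,0.05,0,0,0],[0,0,0,0,0,0],[0,0,0,0,0,0]],
])

```text
clock: 20.22
position: [0.4616, -0.2163, 0.0622]
ee_rot: [0.819, 0.574, -0.0, -0.0]
ft_force: [-0.0, 0.9, -1.4]
grip_width: 0.154
grasp_force: 63.0
```

Emit:
carry_out([
  [[0,0,0.02,0,0,0],[0,0,0.015,0,0,0],[0,0,0,0,0,0],[0,0,0,0,0,0],[0,0,0,0,0,0]],
])

```text
clock: 20.63
position: [0.4618, -0.2164, 0.0616]
ee_rot: [0.819, 0.574, -0.0, 0.0]
ft_force: [-2.0, 1.8, 7.3]
grip_width: 0.155
grasp_force: 64.3
```

The cap is on the floor (7 N at the expected height). I'll ease off and release.

Emit:
carry_out([
  [[0,0,-0.015,0,0,0],[0,0,0,0,0,0],[0,0,0,0,0,0]],
], force=20)

```text
clock: 20.88
position: [0.4617, -0.2164, 0.0616]
ee_rot: [0.819, 0.574, 0.0, 0.0]
ft_force: [-0.7, 1.0, 0.9]
grip_width: 0.149
grasp_force: 63.5
```

Emit:
carry_out([
  [[0,0,0,0,0,0],[0,0,0,0,0,0],[0,0,0,0,0,0],[0,0,0,0,0,0],[0,0,0,0,0,0],[0,0,0,0,0,0],[0,0,0,0,0,0]],
], hand=-0.1)

```text
clock: 21.47
position: [0.4616, -0.2164, 0.0615]
ee_rot: [0.819, 0.574, -0.0, 0.0]
ft_force: [0.4, -0.7, 0.3]
grip_width: 0.549
grasp_force: 0.0
```

Emit:
carry_out([
  [[0,0,-0.2,0,0,0],[0,0,-0.4,0,0,0],[0,0,-0.7,0,0,0],[0,0,-0.8,0,0,0],[0,0,-0.8,0,0,0],[0,0,-0.8,0,0,0],[0,0,-0.5,0,0,0],[0,0,-0.3,0,0,0],[0,0,0,0,0,0],[0,0,0,0,0,0]],
])

```text
clock: 22.3
position: [0.4615, -0.2164, 0.2412]
ee_rot: [0.819, 0.574, -0.0, 0.0]
ft_force: [-0.1, 0.6, -0.8]
grip_width: 0.549
grasp_force: 0.0
```

```bash
python3 - <<'E'
exec(open('o.py').read())
a=camera("wrist")[100:300,150:350,::-1];b=camera("scene")[150:260,150:260,::-1]
cv2.imwrite("pics/f.png",np.hstack([cv2.resize(a,(400,400)),cv2.resize(b,(400,400))]))
E
```

```text
{'clock': 22.3, 'position': [0.4615, -0.2164, 0.2412], 'ee_rot': [0.8187, 0.5742, -0.0001, 0.0001], 'ft_force': [-0.1297, 0.5657, -0.7851], 'torque': [0.0012, -0.035, 0.0086], 'grip_width': 0.549, 'grasp_force': 0.0} yaw 70.09190748166675
```

View pics/f.png

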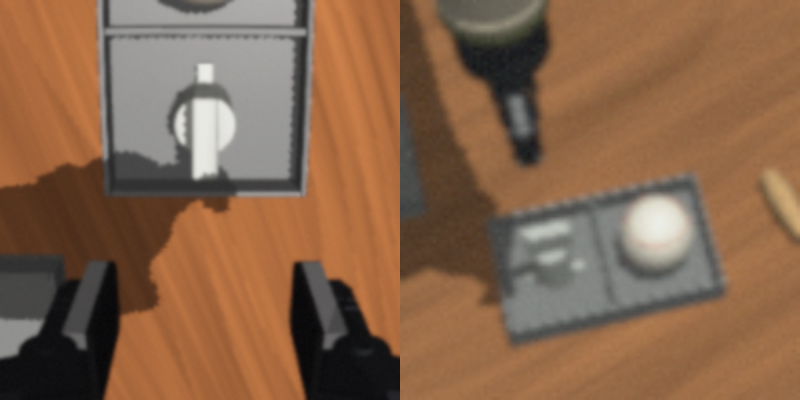

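The cap stands upright and centred in the empty compartment, at about (205,120) in the wrist crop. The baseball is in its own compartment and the gripper is clear.

```bash
python3 -c "
from workcell import *
print(hand_in())"
```

```text
the job is handed in; nothing more can be done
None
```

I pressed the cap down until it bottomed, turned it free and lifted it off. It now stands upright and released in the tray's empty compartment, and the job is handed in at about 22 s; no verdict came back.

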